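# Set the polishing preset thumbwheels to the code plates

## Task

Get the polishing machine's preset ready for the next job: slide the dust hood left into its parking place, fully home against the end stop, and turn each of the three thumbwheels until the panel squarely on top shows as many studs as the code plate lying behind that wheel. Leave the bottle, the jar, the block and the stack of medal blanks standing where they are.

Things in the scene. Friction and masses are not known exactly. Their poses are not given: they have to be found in the camera images.
- bank: Grey steel preset bank bolted to the bench, in varying place and yaw: box spanning x -68..+108, y -118..+148 mm, flat deck 67 mm high, three wheels standing half out of it in a row along y. Origin on the bench under the middle of the row; +x points away from the robot, +y to its left along the axle. Nothing stands above the deck between the wheels, except the hood when it is there.
- axle_1 (a point): Centre of thumbwheel 1, the wheel at the bank's right-hand end (-y end) as seen from the robot; 62 mm above the bench, bank (0, -81) mm, axle along bank y. Black disc, 90 mm diameter, 20 mm thick, pinchable from above across its flat sides (34 mm free to the next wheel), top at 107 mm. White rim panels (27 x 18 mm, up to 2 mm proud) 45 degrees apart bear 1 to 5 black studs; the rest is ribbed.
- wheel_1 (a joint): Angle of thumbwheel 1 (rad). Panel n (n studs) is straight on top at (n-1) x 0.785: 1 at 0, 2 at 0.785, 3 at 1.571, 4 at 2.356, 5 at 3.142. Grows as the top is rolled away from the robot (to bank +x). End stops at -0.4 and 3.54, beyond the last panels. No clicks: light friction (0.08 N m), stays where it is left.
- slot_1 (a point): Centre of the code-plate place behind wheel 1 (85 mm to bank +x of its axle), at the plate's top, 71 mm above the bench. The plate lying here gives the number for wheel 1.
- axle_2 (a point): Centre of thumbwheel 2, the middle wheel; 62 mm above the bench, bank (0, -27) mm, axle along bank y. Black disc, 90 mm diameter, 20 mm thick, pinchable from above across its flat sides (34 mm free to the next wheel), top at 107 mm. White rim panels (27 x 18 mm, up to 2 mm proud) 45 degrees apart bear 1 to 5 black studs; the rest is ribbed.
- wheel_2 (a joint): Angle of thumbwheel 2 (rad). Panel n (n studs) is straight on top at (n-1) x 0.785: 1 at 0, 2 at 0.785, 3 at 1.571, 4 at 2.356, 5 at 3.142. Grows as the top is rolled away from the robot (to bank +x). End stops at -0.4 and 3.54, beyond the last panels. No clicks: light friction (0.08 N m), stays where it is left.
- slot_2 (a point): Centre of the code-plate place behind wheel 2 (85 mm to bank +x of its axle), at the plate's top, 71 mm above the bench. The plate lying here gives the number for wheel 2.
- axle_3 (a point): Centre of thumbwheel 3, the left-hand wheel, next to the hood's parking place; 62 mm above the bench, bank (0, 27) mm, axle along bank y. Black disc, 90 mm diameter, 20 mm thick, pinchable from above across its flat sides (34 mm free to the next wheel), top at 107 mm. White rim panels (27 x 18 mm, up to 2 mm proud) 45 degrees apart bear 1 to 5 black studs; the rest is ribbed.
- wheel_3 (a joint): Angle of thumbwheel 3 (rad). Panel n (n studs) is straight on top at (n-1) x 0.785: 1 at 0, 2 at 0.785, 3 at 1.571, 4 at 2.356, 5 at 3.142. Grows as the top is rolled away from the robot (to bank +x). End stops at -0.4 and 3.54, beyond the last panels. No clicks: light friction (0.08 N m), stays where it is left.
- slot_3 (a point): Centre of the code-plate place behind wheel 3 (85 mm to bank +x of its axle), at the plate's top, 71 mm above the bench. The plate lying here gives the number for wheel 3.
- plate_1_top (a point): Top centre of the fixed white code plate with 1 black stud, 36 (x) x 32 (y) x 4 mm, on the bank's far apron. The five plates lie in any order at bank x = 85, y = -81, -27, 27, 81, 121 mm; the first three places are slot_1 to slot_3, behind the wheels; plates in the last two are spares and do not count.
- plate_2_top (a point): Top centre of the fixed white code plate with 2 black studs, 36 (x) x 32 (y) x 4 mm, on the bank's far apron. The five plates lie in any order at bank x = 85, y = -81, -27, 27, 81, 121 mm; the first three places are slot_1 to slot_3, behind the wheels; plates in the last two are spares and do not count.
- plate_3_top (a point): Top centre of the fixed white code plate with 3 black studs, 36 (x) x 32 (y) x 4 mm, on the bank's far apron. The five plates lie in any order at bank x = 85, y = -81, -27, 27, 81, 121 mm; the first three places are slot_1 to slot_3, behind the wheels; plates in the last two are spares and do not count.
- plate_4_top (a point): Top centre of the fixed white code plate with 4 black studs, 36 (x) x 32 (y) x 4 mm, on the bank's far apron. The five plates lie in any order at bank x = 85, y = -81, -27, 27, 81, 121 mm; the first three places are slot_1 to slot_3, behind the wheels; plates in the last two are spares and do not count.
- plate_5_top (a point): Top centre of the fixed white code plate with 5 black studs, 36 (x) x 32 (y) x 4 mm, on the bank's far apron. The five plates lie in any order at bank x = 85, y = -81, -27, 27, 81, 121 mm; the first three places are slot_1 to slot_3, behind the wheels; plates in the last two are spares and do not count.
- hood_fin (a point): Centre of the steel fin on the white dust hood: 44 (x) x 12 (y) x 24 mm high, its top 140 mm above the bench; can be pinched across its 12 mm from above. The hood is a sheet tunnel 111 (x) x 50 (y) mm, open at both y ends, roof 115.5 mm above the bench; it slides over the wheels along bank y.
- hood (a joint): Slide of the dust hood (m), growing towards bank +y: 0 over wheel 1, 0.054 over wheel 2, 0.108 over wheel 3, 0.176 at its end stop in the parking place to the left of wheel 3 (33 mm clear of it). Friction about 2 N; it stays where it is left.
- bottle_mid (a point): Middle of a loose grey bottle, 54 mm in diameter, 170 mm high, standing near the bank. Bystander.
- blanks_mid (a point): Middle of a loose copper stack of medal blanks, 64 mm in diameter, 22 mm high. Bystander.
- jar_mid (a point): Middle of a loose amber jar with steel cap, 64 mm in diameter, 85 mm high. Bystander.
- block_mid (a point): Middle of a loose white-painted block, 60 x 100 x 45 mm high. Bystander.

How it is judged:
At the end, for the whole second after the job is handed in: The hood is within 8 mm of its end stop in the parking place, and each of the three wheels stands still with the panel on top, within 0.17 rad (about 10 degrees), whose stud count equals that of the plate in the slot behind it (value of joint hood above 0.168 m and ((horizontal distance between plate_1_top and slot_1 below 0.02 m and value of joint wheel_1 between -0.17 and 0.17 rad) or (horizontal distance between plate_2_top and slot_1 below 0.02 m and value of joint wheel_1 between 0.6154 and 0.9554 rad) or (horizontal distance between plate_3_top and slot_1 below 0.02 m and value of joint wheel_1 between 1.4008 and 1.7408 rad) or (horizontal distance between plate_4_top and slot_1 below 0.02 m and value of joint wheel_1 between 2.1862 and 2.5262 rad) or (horizontal distance between plate_5_top and slot_1 below 0.02 m and value of joint wheel_1 between 2.9716 and 3.3116 rad)) and ((horizontal distance between plate_1_top and slot_2 below 0.02 m and value of joint wheel_2 between -0.17 and 0.17 rad) or (horizontal distance between plate_2_top and slot_2 below 0.02 m and value of joint wheel_2 between 0.6154 and 0.9554 rad) or (horizontal distance between plate_3_top and slot_2 below 0.02 m and value of joint wheel_2 between 1.4008 and 1.7408 rad) or (horizontal distance between plate_4_top and slot_2 below 0.02 m and value of joint wheel_2 between 2.1862 and 2.5262 rad) or (horizontal distance between plate_5_top and slot_2 below 0.02 m and value of joint wheel_2 between 2.9716 and 3.3116 rad)) and ((horizontal distance between plate_1_top and slot_3 below 0.02 m and value of joint wheel_3 between -0.17 and 0.17 rad) or (horizontal distance between plate_2_top and slot_3 below 0.02 m and value of joint wheel_3 between 0.6154 and 0.9554 rad) or (horizontal distance between plate_3_top and slot_3 below 0.02 m and value of joint wheel_3 between 1.4008 and 1.7408 rad) or (horizontal distance between plate_4_top and slot_3 below 0.02 m and value of joint wheel_3 between 2.1862 and 2.5262 rad) or (horizontal distance between plate_5_top and slot_3 below 0.02 m and value of joint wheel_3 between 2.9716 and 3.3116 rad)) and velocity of joint wheel_1 between -0.05 and 0.05 rad/s and velocity of joint wheel_2 between -0.05 and 0.05 rad/s and velocity of joint wheel_3 between -0.05 and 0.05 rad/s); the robot touches nothing.
It fails at once if the bottle is pushed more than 25 mm or knocked over (distance of bottle_mid from where it was at the start of the episode above 0.025 m or angle between bottle_mid's own z axis and vertical above 0.5 rad).
It fails at once if the stack of blanks is pushed more than 25 mm or knocked over (distance of blanks_mid from where it was at the start of the episode above 0.025 m or angle between blanks_mid's own z axis and vertical above 0.5 rad).
It fails at once if the jar is pushed more than 25 mm or knocked over (distance of jar_mid from where it was at the start of the episode above 0.025 m or angle between jar_mid's own z axis and vertical above 0.5 rad).
It fails at once if the block is pushed more than 25 mm or knocked over (distance of block_mid from where it was at the start of the episode above 0.025 m or angle between block_mid's own z axis and vertical above 0.5 rad).
It also fails if it takes over 72 s, if anything falls off the work surface, if the arm or the gripper's body presses on something with over 40 N, if the wrist force passes 120 N, or if a joint passes its speed limit or range.

## Robot

A 6-joint arm with a two-finger parallel gripper is mounted at the origin on the work surface. World frame = base frame: x ahead of the robot, y to its left, z up, the work surface at z = 0. Lengths are in m, angles in rad, forces in N, time in s.
With the tool pointing down it reaches from about 0.325 to 0.85 m from the base axis. Payload 15.5 kg.
Tool frame: the origin (TCP) lies at the very end of the fingers, on their centre line; the grasp point (between the pads) lies 19 mm behind it; z points along the fingers, x is the direction in which the jaws open and shut, and the axes are right-handed (so a half turn about z gives the same grasp; the last joint's range is limited). The gripper opens to 91 mm and grips with 3 to 60 N. Pads are 32 mm wide; open, the fingers measure 118 mm over their backs; the gripper's body (76 mm by 178 mm) begins 60 mm behind the grasp point.
Start: joints at [-1.272, 0.494, 1.345, -0, 1.302, -0.096], TCP at [0.24, -0.577, 0.176] pointing down, gripper open.
Joint ranges: [-2.91, 2.91], [-0.82, 2.16], [0.22, 2.67], [-1.22, 4.37], [0.12, 2.79], [-3.08, 3.08]. Speed limits (rad/s): [1.89, 1.89, 2.57, 3.01, 3.01, 3.01].

## Interface

Orientations are given as a unit quaternion [x, y, z, w].
In Python, from station import ctrl gives the robot as it stands. The module is installed in compiled form; this text tells all that it offers.
- The arm moves only by the tool arm_command, never from a script. Its argument "series" is a list that holds one entry, the list of rows, each a list of 5 numbers: the shift along the tool's x, y, z in cm, then the turn about the tool's z in rad, then the closure, from 0 (fully open) to 1 (shut). A call has 1 to 12 rows; each row shifts and turns the commanded pose from where the row before left it, along the tool's axes as they then stand; what a row does not reach is not made up. A row lasts 1/10 s, in which the tool goes at most 50 mm and 8.59 degrees, less where a joint would pass 70% of its speed; a pose out of reach is approached as far as the arm can. A call with a gripper value outside its range is refused whole. The fingers move at their own pace and stop on an object; "force" is the grip in N (left out, the last holds). Time passes only in rows, so rows that do not move let the fingers close. It gives the time, the measured TCP pose, the force and the opening at its end, in the units of the state.
- ctrl.get_state(): the state, without advancing time (a new reading comes with each control period).
- ctrl.get_image(name): name is "scene" or "top"; returns a dict with "img" (384x512x3 uint8, red, green, blue), "depth" (384x512 float32, m along the optical axis (not along the pixel's ray), 0 where there is no reading), "intrinsics" (3x3 intrinsics, pixels), "R" (3x3) and "t" (3): a world point X has camera coordinates R X + t. Camera axes: x right, y down, z forward; pixel columns grow to the right and rows downward; lengths in m; the calibration is good to about 2 mm. A picture is of the moment at which its call begins.
- ctrl.close_job(): hands the job in, once; it reports no verdict.
Trained networks look in the newest picture that a camera, given by its name, has taken for a name from the list of things; names that differ only in an ending like _2 or _b are one class to them, and where a whole thing is asked for, a point or a joint stands for the part that bears it (a point fixed in the world has none). Each returns a list of dicts, best first, with "score" (0 to 1); they miss things now and then, are a little off and sometimes report something else, mostly with a low value. They report only what shows in the picture. A call takes as long as a camera call.
- ctrl.boxes_of(camera, name): "rect" ([left, top, width, height] in pixels, round what is visible of it).
- ctrl.mark_of(camera, name): "point" ([row, column] in pixels: a listed point, or the origin of a listed thing).
The state is a dict: "clock": time; "joint_positions": joint angles; "qvel": joint speeds; "joint_efforts": joint torques, N m; "position": TCP position; "ee_rot": TCP orientation; "contact_force": force on the tool from outside, world axes, zero at the start; "wrist_torque": the same for the moment, N m; "grip_width": finger opening in m.
Only numpy, scipy, OpenCV 4.12 (cv2) and the standard library are available. Lean on these libraries where they do the work, as an engineer would, in place of code of your own. Each camera call takes 0.05 s, during which the arm holds its last target.

## Working session

There is one attempt and no reset: what is moved stays moved. The work goes in short steps, Python scripts to look and compute and a tool call to move; the robot and the scene stay as the last step left them, time stands still between calls to the robot, and variables do not carry over. Pictures are saved under pics/ and viewed, and the job is handed in when it is done.

Besides the shell and the picture viewer there is one more tool, called after "Call:" by a JSON object that holds its "fn" and its "kwargs", one argument or row to a line. arm_command: Moves the arm, as the interface text tells. Its arguments: {"type":"object","properties":{"series":{"type":"array","items":{"type":"array","items":{"type":"array","items":{"type":"number"}}}},"force":{"type":"number"}},"required":["series"]}

```bash
mkdir -p pics
cat > h.py <<'E'
import numpy as np, cv2
from station import ctrl
def snap(cam,fn=None):
    d=ctrl.get_image(cam)
    if fn: cv2.imwrite('pics/'+fn,d['img'][:,:,::-1])
    return d
def px2w(d,r,c,depth=None,z=None):
    K,R,t=d['intrinsics'],np.array(d['R']),np.array(d['t'])
    ray=np.linalg.inv(K)@np.array([c,r,1.])
    o=-R.T@t; w=R.T@ray
    if z is not None: s=(z-o[2])/w[2]
    else: s=depth if depth else d['depth'][int(round(r)),int(round(c))]
    return o+s*w
def w2px(d,X):
    p=d['intrinsics']@(d['R']@np.array(X)+d['t']); return p[1]/p[2],p[0]/p[2]
E
python3 - <<'E'
from h import *
print(ctrl.get_state())
for cam in('scene','top'):
    d=snap(cam,cam+'0.png'); print(cam,-d['R'].T@d['t'],d['R'])
    for n in ['bank','hood_fin','axle_1','plate_1_top','plate_2_top','plate_3_top','plate_4_top','plate_5_top','bottle_mid','blanks_mid','jar_mid','block_mid']:
        for m in ctrl.mark_of(cam,n)[:5]:
            r,c=m['point']; print(n,round(m['score'],2),np.round([r,c]),np.round(px2w(d,r,c),3))
E
```

```text
{'clock': 0.0, 'joint_positions': array([-1.27146634e+00,  4.94158853e-01,  1.34612160e+00,  1.27035999e-05,
        1.30248393e+00, -9.55309314e-02]), 'qvel': array([ 0.00053978, -0.0003548 , -0.00040552,  0.00059344,  0.00012014,
       -0.00093209]), 'joint_efforts': array([-5.56097933e-03, -8.78846240e+01, -3.81851792e+01,  7.02366116e-02,
        5.33783343e-02, -1.14313689e-04]), 'position': array([ 0.24029209, -0.5765142 ,  0.17515665]), 'ee_rot': array([ 8.32068575e-01, -5.54672465e-01, -4.50392153e-04, -3.74725935e-04]), 'contact_force': array([-0.51257407,  0.12235258,  0.19905201]), 'wrist_torque': array([ 0.03137785, -0.01763163,  0.00369394]), 'grip_width': 0.09150461507798124}
scene [ 1.03761958 -0.2719516   0.78194307] [[ 0.57964371  0.81483253 -0.00781837]
 [ 0.63959894 -0.46089164 -0.6152171 ]
 [-0.50490233  0.3516061  -0.78831896]]
bank 0.56 [238. 189.] [ 0.606 -0.148  0.066]
bank 0.3 [234. 245.] [ 0.671 -0.041  0.07 ]
hood_fin 0.74 [208. 161.] [ 0.548 -0.173  0.138]
axle_1 0.97 [231. 152.] [ 0.563 -0.211  0.102]
axle_1 0.72 [224. 174.] [ 0.583 -0.164  0.112]
axle_1
[... 1186 characters left out ...]
1_top 0.59 [196. 225.] [0.58  0.107 0.166]
plate_2_top 0.61 [161. 286.] [ 0.676 -0.037  0.072]
plate_3_top 0.61 [170. 320.] [ 0.653 -0.122  0.068]
plate_4_top 0.5 [179. 362.] [ 0.627 -0.226  0.073]
plate_4_top 0.22 [168. 320.] [ 0.658 -0.123  0.069]
plate_5_top 0.73 [166. 300.] [ 0.664 -0.072  0.071]
plate_5_top 0.23 [169. 320.] [ 0.654 -0.122  0.072]
bottle_mid 0.91 [197. 226.] [0.582 0.109 0.129]
bottle_mid 0.58 [177. 344.] [ 0.633 -0.179  0.074]
blanks_mid 0.74 [211. 417.] [ 0.548 -0.37   0.026]
blanks_mid 0.17 [128. 302.] [ 0.768 -0.081  0.044]
jar_mid 0.66 [264. 326.] [ 0.419 -0.128  0.085]
jar_mid 0.33 [158. 287.] [ 0.684 -0.04   0.07 ]
block_mid 0.82 [128. 301.] [ 0.765 -0.08   0.046]
```

Run:
```python
import cv2
a=cv2.imread('pics/scene0.png')[150:320,70:330];cv2.imwrite('pics/sc0.png',cv2.resize(a,(780,510),interpolation=cv2.INTER_CUBIC))
a=cv2.imread('pics/top0.png')[110:300,190:450];cv2.imwrite('pics/tc0.png',cv2.resize(a,(780,570),interpolation=cv2.INTER_CUBIC))
```

```text
(no output)
```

View pics/sc0.png

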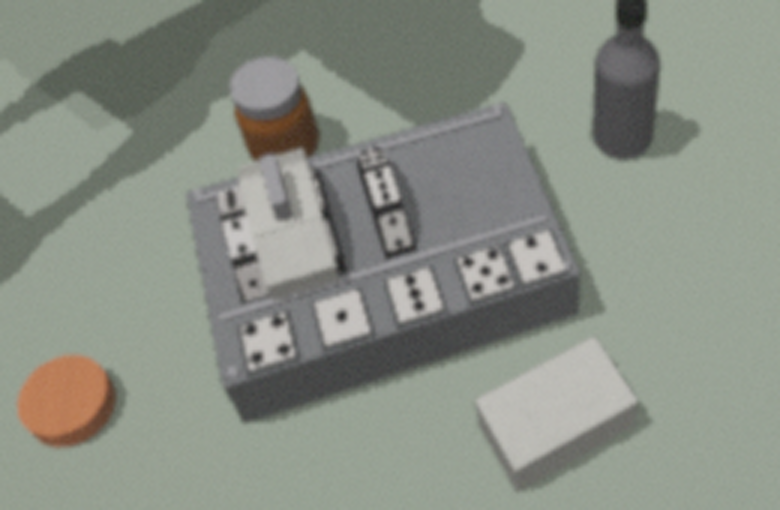

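View pics/tc0.png

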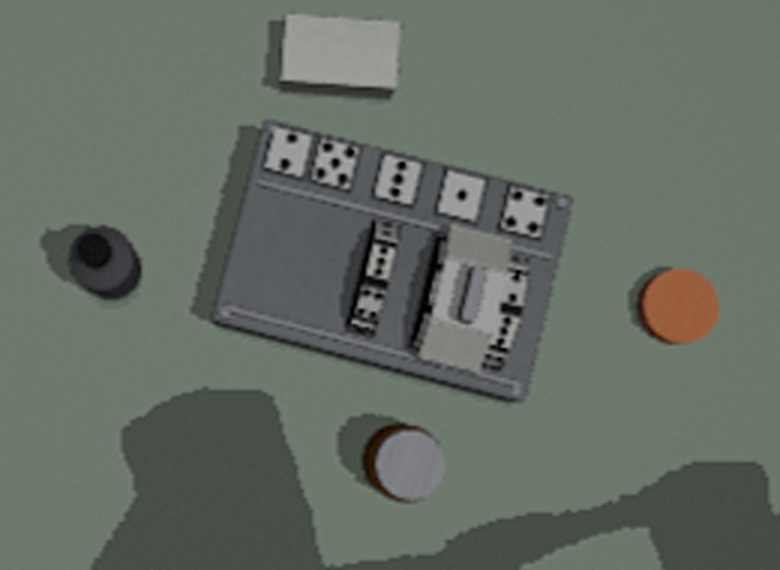

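```bash
cat >> h.py <<'E'
import json,os
def fitbank(P,W): # 2D rigid
    P=np.array(P);W=np.array(W);pc,wc=P.mean(0),W.mean(0)
    H=(P-pc).T@(W-wc); yaw=np.arctan2(H[0,1]-H[1,0],H[0,0]+H[1,1])
    R=np.array([[np.cos(yaw),-np.sin(yaw)],[np.sin(yaw),np.cos(yaw)]])
    return wc-R@pc,yaw,np.linalg.norm((W-wc)-(P-pc)@R.T,axis=1)
if os.path.exists('bank.json'):
    _b=json.load(open('bank.json')); B0=np.array(_b[:2]);YAW=_b[2]
    RB=np.array([[np.cos(YAW),-np.sin(YAW)],[np.sin(YAW),np.cos(YAW)]])
def b2w(x,y,z): return np.r_[B0+RB@np.array([x,y]),z]
def unwrap(d,y,R=0.0465,a0=-100,a1=100,wid=0.034,s=3):
    A=np.arange(a0,a1,1.0); V=np.linspace(wid/2,-wid/2,70)
    m=np.zeros((len(A),len(V),2),np.float32)
    for i,a in enumerate(A[::-1]):
        for j,v in enumerate(V):
            r,c=w2px(d,b2w(R*np.sin(np.radians(a)),y+v,.062+R*np.cos(np.radians(a))))
            m[i,j]=c,r
    im=cv2.remap(d['img'],m[...,0],m[...,1],cv2.INTER_CUBIC)[:,:,::-1]
    im=cv2.resize(im,None,fx=2.2,fy=2.7)
    for a in range(-90,91,15):
        k=int((a1-a)*2.7); cv2.line(im,(0,k),(8 if a%45 else 16,k),(0,0,255),1); cv2.putText(im,str(a),(18,k+4),0,.35,(0,0,255),1)
    return im
E
python3 - <<'E'
from h import *
L={4:-81,1:-27,3:27,5:81,2:121}
for cam in ('scene','top'):
    d=snap(cam); P=[];W=[]
    for n,y in L.items():
        ms=ctrl.mark_of(cam,f'plate_{n}_top')
        if ms:
            r,c=ms[0]['point']; P.append([.085,y/1000]);W.append(px2w(d,r,c,z=.071)[:2])
    print(cam,fitbank(P,W))
    # deck mask corners via boxes
    # white blob refine
E
```

```text
scene (array([ 0.56029822, -0.13448558]), np.float64(-0.190370003192624), array([0.00228105, 0.00463383, 0.00690455]))
top (array([ 0.56459154, -0.13034457]), np.float64(-0.2537999769056643), array([0.00988647, 0.00320544, 0.00261153, 0.01019464, 0.00036705]))
```

Run:
```python
from h import *
O=np.array([.5626,-.132])
al=[]
for cam in ('scene','top'):
    d=snap(cam); g=d['img'].min(2)
    best=None
    pts=[]
    m=(g>150 if False else g>np.percentile(g,0)+0).astype(np.uint8)
    for thr in (110,125,140,155):
        m=(g>thr).astype(np.uint8); m=cv2.morphologyEx(m,cv2.MORPH_CLOSE,np.ones((5,5)))
        n,lab,st,ce=cv2.connectedComponentsWithStats(m)
        print(cam,thr)
        for i in range(1,n):
            if 80<st[i,4]<700:
                cs,_=cv2.findContours((lab==i).astype(np.uint8),cv2.RETR_EXTERNAL,cv2.CHAIN_APPROX_NONE)
                (cx,cy),wh,a=cv2.minAreaRect(cs[0])
                print(np.round([cx,cy],1),np.round(wh,1),round(a,1),st[i,4],np.round(ce[i],1),np.round(px2w(d,ce[i][1],ce[i][0],z=.071),4))
```

```text
scene 110
[86.4 15.7] [33.2 26.1] 17.7 331 [81.8 12.5] [-0.537   0.0118  0.071 ]
[332.   8.] [16. 16.] 90.0 187 [333.6   7.4] [0.0183 0.836  0.071 ]
[175.9  37.7] [28.9 50.9] 14.0 425 [173.6  30.1] [-0.204   0.2419  0.071 ]
scene 125
[85.3 13.3] [28.1 21.1] 19.2 213 [80.9 10.6] [-0.5543  0.0143  0.071 ]
[334.4   6.5] [17.5 12.8] 30.3 163 [333.6   7.3] [0.0175 0.837  0.071 ]
[181.8  22.5] [24.  24.6] 87.6 232 [179.   20.7] [-0.2528  0.2907  0.071 ]
[123.2  39.2] [43.1 19.8] 45.0 549 [121.   34.8] [-0.2884  0.0706  0.071 ]
scene 140
[334.2   7.3] [13.9  9.7] 33.7 103 [333.7   7.5] [0.0188 0.836  0.071 ]
[178.   17.9] [19.  23.7] 59.0 192 [178.9  20.4] [-0.2551  0.2914  0.071 ]
[117.6  28.6] [19.4 14.7] 33.7 235 [116.4  28.4] [-0.3411  0.0745  0.071 ]
[55.5 56. ] [18. 29.] 90.0 306 [55.4 56.1] [-0.2917 -0.1673  0.071 ]
[ 58.6 186.9] [12.5 45.5] 51.8 412 [ 61.3 184.7] [ 0.2888 -0.3316  0.071 ]
[  8.  197.9] [27.5 24.3] 39.1 484 [  9.8 196.8] [ 0.2531 -0.4455  0.071 ]
[488.1 309. ] [28.1 20.4] 8.1 347 [488.5 309. ] [1.0872 0.2461 0.071 ]
scene 155
[180.8  21. ] [19.  16.6] 86.8 147 [178.3
[... 1576 characters left out ...]
.6726 -0.0535  0.071 ]
[322.3 169.4] [11.4 13.3] 14.0 153 [322.3 169.4] [ 0.6529 -0.1277  0.071 ]
[343.4 174.7] [11.4 13.3] 14.0 156 [343.4 174.8] [ 0.6382 -0.1795  0.071 ]
[364.8 180.3] [11.4 13.3] 14.0 120 [364.8 181.1] [ 0.6214 -0.2317  0.071 ]
[338.4 206.9] [ 6.3 20.1] 3.2 88 [338.4 207. ] [ 0.558  -0.1643  0.071 ]
[355.6 211.4] [17.5 22.5] 24.4 252 [355.6 211.6] [ 0.546  -0.2061  0.071 ]
[242.2 366.4] [15.3 19.3] 58.4 128 [240.5 365.9] [0.1801 0.082  0.071 ]
top 155
[285.9 160. ] [10.9 12.1] 14.0 105 [285.9 160.2] [ 0.6778 -0.0375  0.071 ]
[322.4 169.2] [10.7 12.4] 14.0 121 [322.5 168.8] [ 0.6543 -0.1282  0.071 ]
[343.6 174.6] [11.2 12.1] 14.0 138 [343.5 174.6] [ 0.6387 -0.1797  0.071 ]
```

Run:
```python
from h import *
d=snap('top','t1.png'); e=snap('scene','s1.png')
P=[[.085,.101],[.085,.027],[.085,-.027],[.085,-.081]]
W=[px2w(d,r,c,z=.071)[:2] for c,r in [(293.3,162.05),(322.3,169.4),(343.4,174.7),(364.7,180.4)]]
W2=[px2w(e,r,c,z=.071)[:2] for c,r in [(240.5,237.5),(207.7,247.6),(183.5,255.2),(158.7,263.3)]]
f1=fitbank(P,W);f2=fitbank(P,W2);print(f1,f2)
b=(np.r_[f1[0],f1[1]]+np.r_[f2[0],f2[1]])/2
json.dump(list(b),open('bank.json','w'))
import h,importlib; importlib.reload(h); from h import *
print(b,'fin z .14 expected', [h.px2w(d,r,c,z=.14) for r,c in [(207.5,347)]], h.b2w(0,-.027,.14), h.b2w(0,-.081,.14))
rows=[]
for nm,dd in (('scene',e),('top',d)):
    rows.append(np.hstack([np.pad(h.unwrap(dd,y),((0,0),(0,10),(0,0))) for y in (.027,-.027,-.081)]))
    
cv2.imwrite('pics/u_s.png',rows[0]);cv2.imwrite('pics/u_t.png',rows[1])
# overlay
im=d['img'][:,:,::-1].copy()
im=cv2.resize(im[110:300,190:450],(780,570),interpolation=cv2.INTER_CUBIC)
def pt(X,col):
    r,c=h.w2px(d,X); cv2.circle(im,(int((c-190+.5)*3),int((r-110+.5)*3)),3,col,-1)
for x,y in [(-68,-118),(108,-118),(108,148),(-68,148)]: pt(h.b2w(x/1e3,y/1e3,.067),(0,0,255))
for y in (.027,-.027,-.081): pt(h.b2w(0,y,.107),(255,0,0)); pt(h.b2w(.085,y,.071),(0,255,0))
cv2.imwrite('pics/ov.png',im)
```

```text
(array([ 0.56367599, -0.13040562]), np.float64(-0.2744087248434143), array([0.00041998, 0.00015691, 0.00032981, 0.00036746])) (array([ 0.56413425, -0.13038445]), np.float64(-0.2714434696722431), array([0.0008987 , 0.00050257, 0.00044127, 0.0003789 ]))
[ 0.56390512 -0.13039503 -0.2729261 ] fin z .14 expected [array([ 0.55107476, -0.17341772,  0.14      ])] [ 0.55662726 -0.15639566  0.14      ] [ 0.54207154 -0.20839692  0.14      ]
```

View pics/u_s.png

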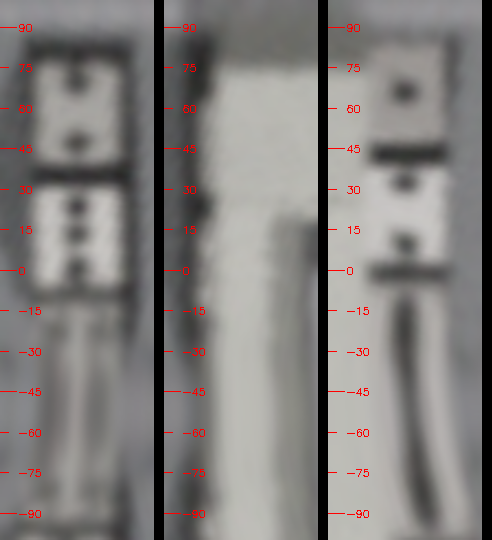

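View pics/u_t.png

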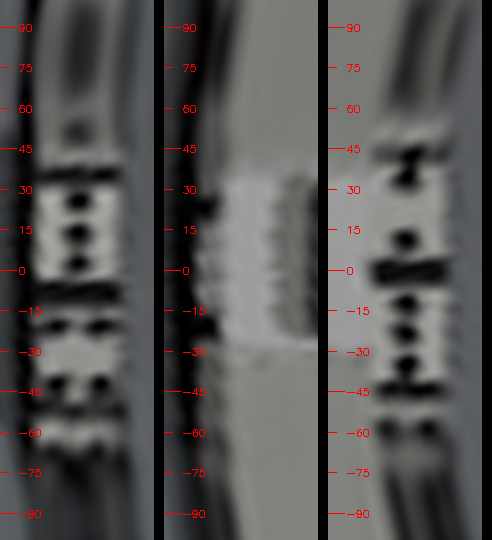

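View pics/ov.png

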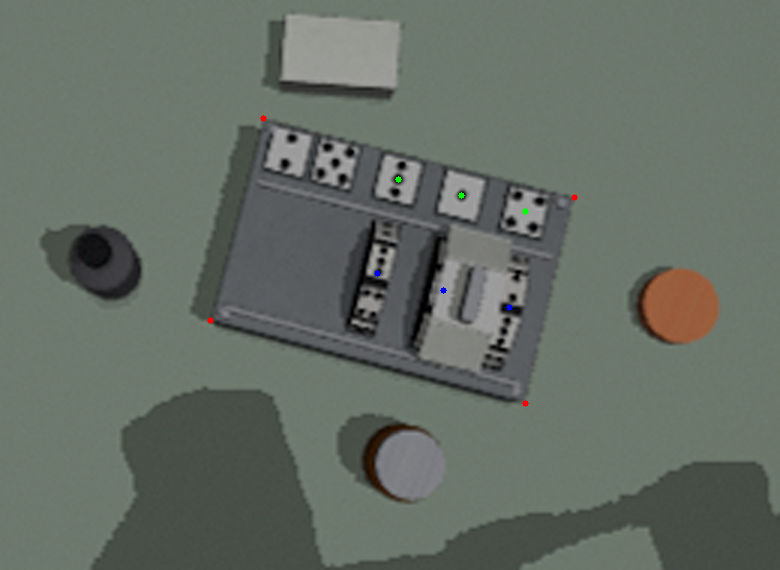

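```bash
cat >> h.py <<'E'
from scipy.spatial.transform import Rotation as Ro
def go(bx,by,z):
    s=ctrl.get_state(); R=Ro.from_quat(s['ee_rot']).as_matrix()
    T=b2w(bx,by,z); des=-RB[:,1]
    e=np.arctan2(R[1,0],R[0,0])-np.arctan2(des[1],des[0])
    bp=RB.T@(s['position'][:2]-B0)
    print('t',round(s['clock'],2),'bank',np.round(bp*1e3,1),'z',round(s['position'][2]*1e3,1),'turn',round(e,3),'now cm',np.round(R.T@(T-s['position'])*100,2),
      'aligned cm',np.round([-(by-bp[1])*100,-(bx-bp[0])*100,(s['position'][2]-z)*100],2),'F',np.round(s['contact_force'],1),'w',round(s['grip_width']*1e3,1))
E
python3 - <<'E'
from h import *
go(0,-.045,.175)
E
```

```text
t 2.1 bank [-191.2 -517.2] z 175.7 turn 0.668 now cm [-25.24 -44.25   0.07] aligned cm [-47.22 -19.12   0.07] F [-0.2  0.5 -0.9] w 90.9
```

Call:
{"fn": "arm_command", "kwargs": {
  "series": [
    [[0, 0, 0, 0.134, 0.5], [0, 0, 0, 0.134, 0.5], [0, 0, 0, 0.134, 0.5], [0, 0, 0, 0.134, 0.5], [0, 0, 0, 0.132, 0.5], [-2, -0.8, 0, 0, 0.5], [-3, -1.2, 0, 0, 0.5], [-4, -1.6, 0, 0, 0.5], [-4, -1.6, 0, 0, 0.5], [-4, -1.6, 0, 0, 0.5], [-4, -1.6, 0, 0, 0.5], [-4, -1.6, 0, 0, 0.5]]
  ],
  "force": 20
}}

```text
clock: 3.3
position: [0.4051, -0.361, 0.1758]
ee_rot: [-0.605, 0.796, -0.0, 0.0]
contact_force: [0.6, 0.9, 0.6]
grip_width: 0.0456
```

```bash
python3 -c "
from h import *
go(0,-.045,.175)"
```

```text
t 3.3 bank [ -90.8 -264.8] z 175.8 turn 0.002 now cm [-21.97  -9.12   0.09] aligned cm [-21.98  -9.08   0.08] F [0.6 0.9 0.6] w 45.6
```

Call:
{"fn": "arm_command", "kwargs": {
  "series": [
    [[-4, -1.7, 0, 0, 0.5], [-4, -1.7, 0, 0, 0.5], [-4, -1.7, 0, 0, 0.5], [-4, -1.7, 0, 0, 0.5], [-3.5, -1.4, 0, 0, 0.5], [-2.5, -0.9, 0, 0, 0.5], [0, 0, 0, 0, 0.5], [0, 0, 0, 0, 0.5]]
  ]
}}

```text
clock: 4.1
position: [0.551, -0.1749, 0.1757]
ee_rot: [-0.605, 0.796, 0.0, -0.0]
contact_force: [0.2, -0.5, -0.4]
grip_width: 0.0458
```

```bash
python3 -c "
from h import *
go(0,-.045,.121)
for c in ('scene','top'):
    d=snap(c); im=d['img'][:,:,::-1][150:300,80:340] if c=='scene' else d['img'][:,:,::-1][110:300,190:450]
    cv2.imwrite(f'pics/a_{c}.png',cv2.resize(im,None,fx=3,fy=3))
"
```

```text
t 4.1 bank [ -0.4 -46.3] z 175.7 turn 0.003 now cm [-0.13 -0.04  5.47] aligned cm [-0.13 -0.04  5.47] F [ 0.2 -0.5 -0.4] w 45.8
```

View pics/a_scene.png

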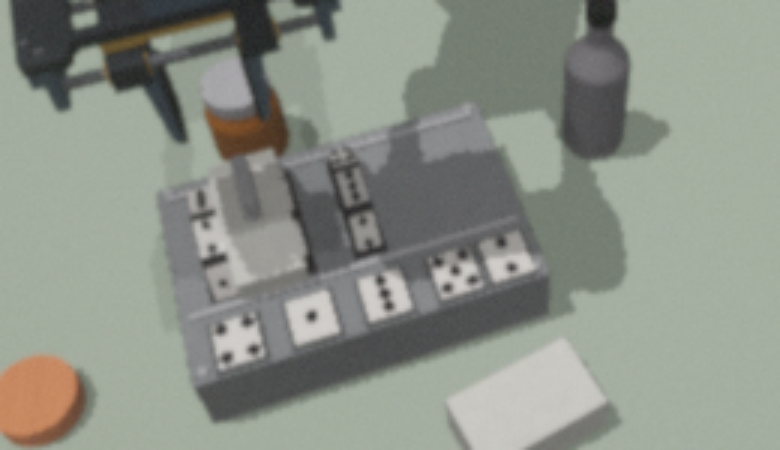

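```bash
python3 -c "
from h import *
d=snap('scene')
for z in (.14,.175,.2):
    r,c=w2px(d,b2w(0,-.0455,z)); print((c-80)*3,(r-150)*3)
"
```

```text
242.40242692984066 176.25375982695277
231.88720747149767 146.7763956401682
223.89528000351476 124.37258776327363
```

View pics/a_top.png

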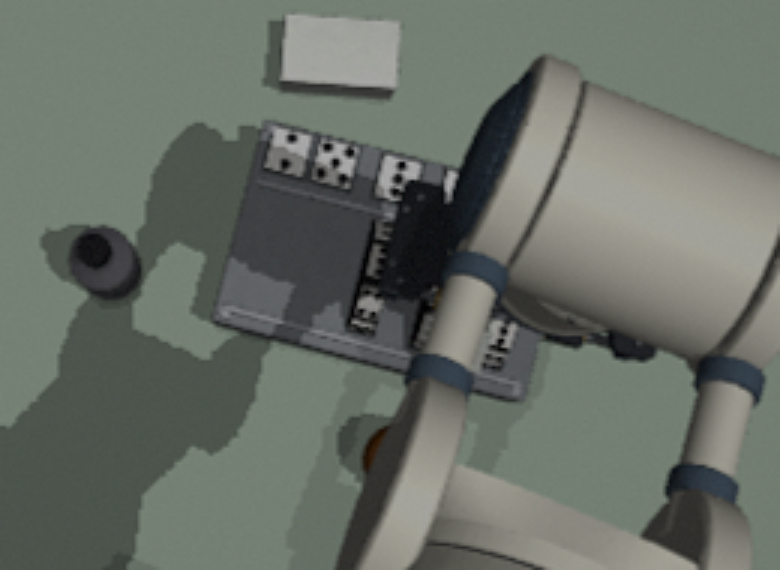

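```bash
python3 -c "
from h import *
d=snap('scene','a2.png')
K=d['intrinsics'];H,W=d['depth'].shape
cc,rr=np.meshgrid(np.arange(W),np.arange(H))
ray=np.stack([(cc-K[0,2])/K[0,0],(rr-K[1,2])/K[1,1],np.ones_like(cc)],-1)
P=(ray*d['depth'][...,None]-d['t'])@d['R']
b=P.copy(); b[...,:2]=(P[...,:2]-B0)@RB
m=(d['depth']>0)&(b[...,2]>.143)&(b[...,2]<.26)&(abs(b[...,0])<.15)&(b[...,1]<.1)&(b[...,1]>-.2)
q=b[m]
for lo in np.arange(.14,.26,.01):
    s=q[(q[:,2]>=lo)&(q[:,2]<lo+.01)]
    if len(s): print(round(lo,2),len(s),np.round(s.min(0)[:2]*1e3),np.round(s.max(0)[:2]*1e3), np.round(np.sort(s[:,1])[::max(1,len(s)//12)]*1e3))
im=d['img'][140:230,70:200,::-1]; cv2.imwrite('pics/a3.png',cv2.resize(im,None,fx=6,fy=6,interpolation=cv2.INTER_CUBIC))
"
```

```text
0.21 25 [-13. -80.] [ 18. -16.] [-80. -77. -75. -74. -72. -71. -71. -71. -24. -22. -21. -19. -16.]
0.22 41 [-10. -80.] [ 18. -16.] [-80. -78. -76. -75. -74. -72. -71. -71. -70. -23. -22. -20. -18. -17.]
0.23 44 [-13. -80.] [ 18. -14.] [-80. -78. -77. -75. -73. -71. -71. -71. -71. -24. -21. -20. -18. -17.
 -15.]
0.24 52 [-13. -81.] [ 19. -15.] [-81. -80. -78. -76. -74. -72. -71. -70. -24. -22. -20. -18. -16.]
0.25 58 [-12. -83.] [ 19. -13.] [-83. -81. -79. -77. -75. -73. -71. -71. -70. -23. -22. -20. -18. -15.
 -14.]
```

View pics/a3.png

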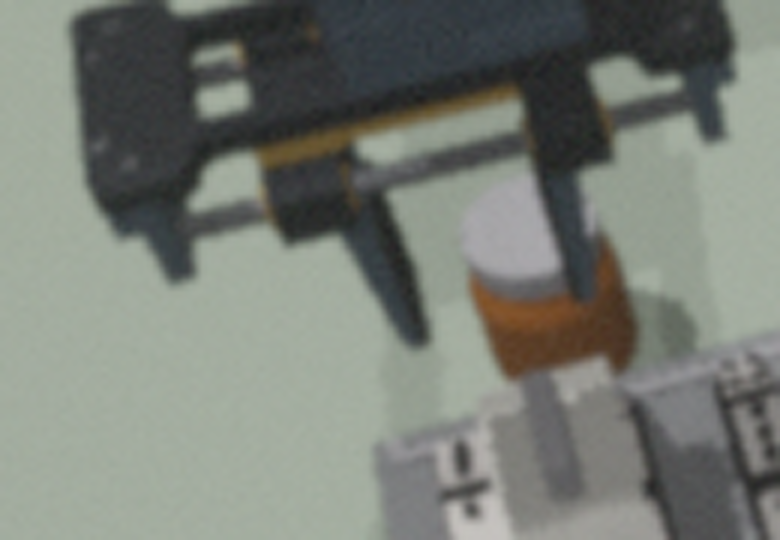

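```bash
python3 -c "
from h import *
d=snap('scene')
for X in [(.016,-.0725),(.016,-.019),(-.016,-.0725),(.0,-.019)]:
  for z in (.175,.19,.2,.21):
    r,c=w2px(d,b2w(*X,z)); print(X,z,(c-70)*6,(r-140)*6)
for r in range(192,200):
  print(r,[(c,np.round(px2w(d,r,c),3)[2]) for c in range(134,146)])
print(ctrl.get_state()['joint_positions'])
"
```

```text
(0.016, -0.0725) 0.175 452.7088117121141 411.7427519758124
(0.016, -0.0725) 0.19 441.87970913802184 385.5458632962975
(0.016, -0.0725) 0.2 434.4637155357692 367.6056916600072
(0.016, -0.0725) 0.21 426.884386584647 349.2703923644773
(0.016, -0.019) 0.175 609.9821478909892 367.48698468653976
(0.016, -0.019) 0.19 601.8159109726924 340.9674997946692
(0.016, -0.019) 0.2 596.2256893108761 322.8135078904436
(0.016, -0.019) 0.21 590.5141799977334 304.2656398264757
(-0.016, -0.0725) 0.175 436.9989172671657 340.1621236097687
(-0.016, -0.0725) 0.19 426.19056224343717 313.48619129259333
(-0.016, -0.0725) 0.2 418.7936912506307 295.2300894593548
(-0.016, -0.0725) 0.21 411.23803009958385 276.58208011525545
(0.0, -0.019) 0.175 600.2283435457741 332.3075224783255
(0.0, -0.019) 0.19 592.0096623843103 305.562603401073
(0.0, -0.019) 0.2 586.3853769022617 287.26026788889135
(0.0, -0.019) 0.21 580.640605976014 268.5658532350833
192 [(134, np.float64(0.234)), (135, np.float64(0.234)), (136, np.float64(0.234)), (137, np.float64(0.233)), (138, np.float64(0.231)), (139, np.float64(0.23)), (140, np.float64(0.2
[... 1773 characters left out ...]
t64(0.003)), (136, np.float64(-0.0)), (137, np.float64(-0.001)), (138, np.float64(-0.002)), (139, np.float64(0.213)), (140, np.float64(-0.001)), (141, np.float64(-0.0)), (142, np.float64(-0.0)), (143, np.float64(-0.002)), (144, np.float64(-0.001)), (145, np.float64(-0.001))]
199 [(134, np.float64(-0.002)), (135, np.float64(0.002)), (136, np.float64(-0.001)), (137, np.float64(-0.001)), (138, np.float64(-0.003)), (139, np.float64(-0.002)), (140, np.float64(0.002)), (141, np.float64(-0.003)), (142, np.float64(-0.002)), (143, np.float64(-0.001)), (144, np.float64(0.001)), (145, np.float64(-0.002))]
[-4.13461983e-01  4.27694368e-01  1.46367013e+00 -5.02622599e-05
  1.25027909e+00  1.43135300e+00]
```

Call:
{"fn": "arm_command", "kwargs": {
  "series": [
    [[0, 0, 1, 0, 0.5], [0, 0, 1, 0, 0.5], [0, 0, 0.5, 0, 0.5], [0, 0, 0, 0, 0.5], [0, 0, 0, 0, 0.5]]
  ]
}}

```text
clock: 4.85
position: [0.5511, -0.1759, 0.1505]
ee_rot: [-0.604, 0.797, 0.0, -0.0]
contact_force: [-0.5, 0.3, -0.5]
grip_width: 0.0453
```

```bash
cat >> h.py <<'E'
def bankcloud(d):
    K=d['intrinsics'];H,W=d['depth'].shape
    cc,rr=np.meshgrid(np.arange(W),np.arange(H))
    ray=np.stack([(cc-K[0,2])/K[0,0],(rr-K[1,2])/K[1,1],np.ones_like(cc)],-1)
    P=(ray*d['depth'][...,None]-d['t'])@d['R']; P[...,:2]=(P[...,:2]-B0)@RB
    return P
E
python3 -c "
from h import *
go(0,-.045,.121)
d=snap('scene'); b=bankcloud(d); q=b[(b[...,2]>.143)&(abs(b[...,0])<.03)&(b[...,1]<.05)&(b[...,1]>-.12)]; print(np.sort(q[:,2])[:10])
im=d['img'][140:230,70:200,::-1]; cv2.imwrite('pics/a4.png',cv2.resize(im,None,fx=6,fy=6,interpolation=cv2.INTER_CUBIC))
"
```

```text
t 4.85 bank [ -0.1 -47.2] z 150.5 turn -0.0 now cm [-0.22 -0.01  2.95] aligned cm [-0.22 -0.01  2.95] F [-0.5  0.3 -0.5] w 45.3
[0.18817425 0.18904002 0.1897233  0.19022267 0.19024726 0.19042812
 0.19058659 0.19092497 0.19099285 0.19198397]
```

View pics/a4.png

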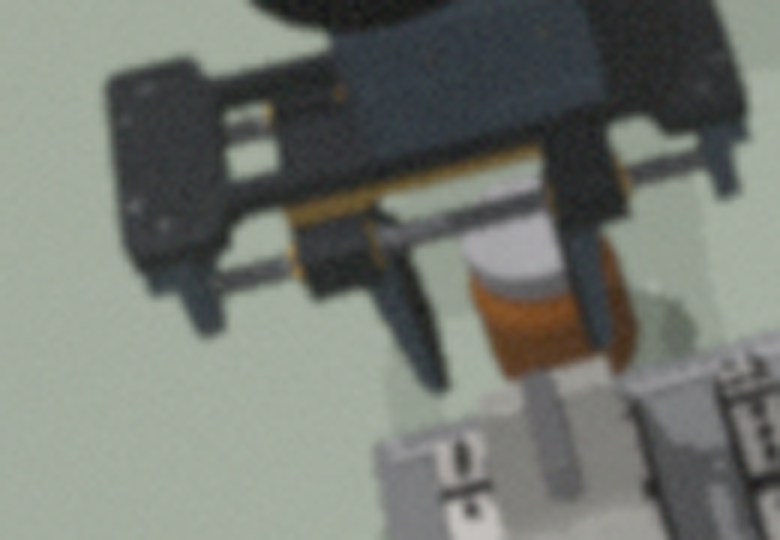

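```bash
python3 -c "
from h import *
d=snap('scene'); b=bankcloud(d)
for (r,c) in [((330/6)+140,210/6+70),(260/6+140,150/6+70),(270/6+140,330/6+70),(185/6+140,725/6+70),(60/6+140,150/6+70),(250/6+140,340/6+70)]:
    print(round(r),round(c),np.round(b[int(r),int(c)]*1e3))
m=(b[...,2]>.16)&(b[...,2]<.4)&(abs(b[...,0])<.06)&(b[...,1]<.07)&(b[...,1]>-.16)
q=b[m]
for lo in np.arange(.18,.34,.01):
    s=q[(q[:,2]>=lo)&(q[:,2]<lo+.01)]
    if len(s): print(round(lo,2),len(s),np.round(s.min(0)[:2]*1e3),np.round(s.max(0)[:2]*1e3))
"
```

```text
195 105 [  37. -124.  270.]
183 95 [  38. -129.  306.]
185 125 [ 37. -86. 281.]
171 191 [ 38.  29. 276.]
150 95 [ -37. -121.  309.]
182 127 [ 38. -82. 291.]
0.18 1 [  5. -70.] [  5. -70.]
0.19 34 [-14. -79.] [ 19. -17.]
0.2 44 [-16. -80.] [ 19. -14.]
0.21 45 [-15. -80.] [ 20. -14.]
0.22 51 [-12. -81.] [ 20. -12.]
0.23 54 [  0. -82.] [ 19. -13.]
0.24 65 [-16. -83.] [ 20. -11.]
0.25 10 [ -8. -76.] [ 18. -73.]
0.26 13 [  -0. -128.] [39. 33.]
0.27 153 [ -28. -128.] [40. 34.]
0.28 486 [ -32. -128.] [40. 34.]
0.29 472 [ -28. -134.] [40. 40.]
0.3 1345 [ -39. -136.] [40. 42.]
0.31 630 [ -36. -136.] [39. 41.]
0.32 176 [ 20. -64.] [28.  3.]
0.33 212 [ 19. -64.] [28.  3.]
0.34 53 [ 21. -64.] [25.  3.]
```

Call:
{"fn": "arm_command", "kwargs": {
  "series": [
    [[-0.2, 0, 1, 0, 0.5], [0, 0, 1, 0, 0.5], [0, 0, 0.9, 0, 0.5], [0, 0, 0, 0, 0.5], [0, 0, 0, 0, 0.5]]
  ]
}}

```text
clock: 5.45
position: [0.5515, -0.1739, 0.1214]
ee_rot: [-0.604, 0.797, 0.0, -0.0]
contact_force: [0.5, 0.4, 0.1]
grip_width: 0.0457
```

```bash
cat >> h.py <<'E'
def tip(fn,box=(140,70,90,130),f=6):
    d=snap('scene'); b=bankcloud(d); im=d['img'][box[0]:box[0]+box[2],box[1]:box[1]+box[3],::-1]
    cv2.imwrite('pics/'+fn,cv2.resize(im,None,fx=f,fy=f,interpolation=cv2.INTER_CUBIC))
    q=b[(b[...,2]>.143)&(abs(b[...,0])<.05)&(b[...,1]<.15)&(b[...,1]>-.18)]; print('low z',np.round(np.sort(q[:,2])[:6]*1e3))
E
python3 -c "
from h import *
go(0,-.045,.121)
tip('a5.png')
"
```

```text
t 5.45 bank [ -0.2 -45.2] z 121.4 turn -0.0 now cm [-0.02 -0.02  0.04] aligned cm [-0.02 -0.02  0.04] F [0.5 0.4 0.1] w 45.7
low z [157. 159. 159. 161. 162. 162.]
```

View pics/a5.png

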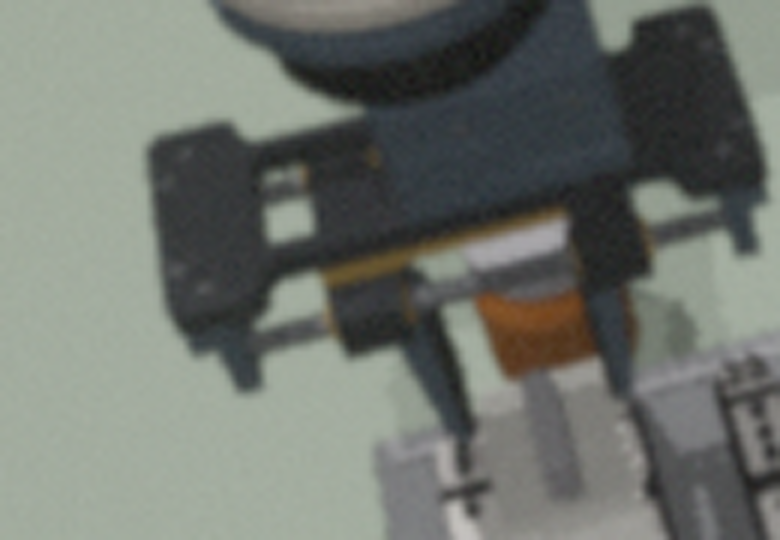

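Call:
{"fn": "arm_command", "kwargs": {
  "series": [
    [[0, 0, 1, 0, 0.5], [0, 0, 1, 0, 0.5], [0, 0, 0.6, 0, 0.5], [0, 0, 0.4, 0, 0.5], [0, 0, 0.2, 0, 0.5], [0, 0, 0, 0, 0.5], [0, 0, 0, 0, 0.5]]
  ]
}}

```text
clock: 6.2
position: [0.5518, -0.174, 0.0899]
ee_rot: [-0.604, 0.797, -0.0, 0.0]
contact_force: [0.1, 0.3, 0.3]
grip_width: 0.0455
```

```bash
python3 -c "
from h import *
go(0,-.045,.086)
tip('a6.png')
"
```

```text
t 6.2 bank [  0.1 -45.3] z 89.9 turn -0.0 now cm [-0.03  0.01  0.39] aligned cm [-0.03  0.01  0.39] F [0.1 0.3 0.3] w 45.5
low z [143. 144. 144. 144. 145. 145.]
```

View pics/a6.png

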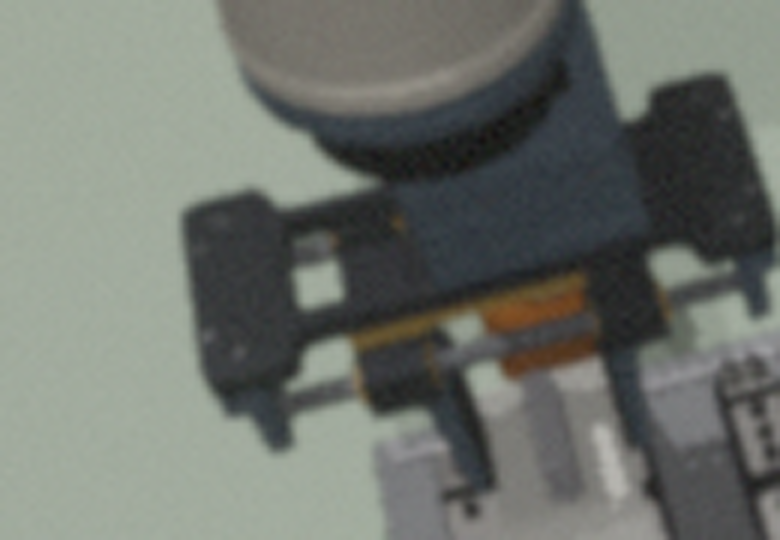

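Call:
{"fn": "arm_command", "kwargs": {
  "series": [
    [[0, 0, 0.2, 0, 0.5], [0, 0, 0, 0, 1], [0, 0, 0, 0, 1], [0, 0, 0, 0, 1], [0, 0, 0, 0, 1], [0, 0, 0, 0, 1], [0, 0, 0, 0, 1], [0, 0, 0, 0, 1]]
  ],
  "force": 20
}}

```text
clock: 7.05
position: [0.5517, -0.174, 0.0877]
ee_rot: [-0.604, 0.797, -0.0, -0.0]
contact_force: [-1.1, -0.3, 0.5]
grip_width: 0.0119
```

```bash
python3 -c "
from h import *
go(0,.095,.088)
"
```

```text
t 7.05 bank [ -0.  -45.3] z 87.7 turn -0.0 now cm [-14.03   0.    -0.03] aligned cm [-14.03  -0.    -0.03] F [-1.1 -0.3  0.5] w 11.9
```

Width 11.9 mm matches the fin. Slide 14 cm left, easing into the stop.

Call:
{"fn": "arm_command", "kwargs": {
  "series": [
    [[-0.5, 0, 0, 0, 1], [-1, 0, 0, 0, 1], [-1.5, 0, 0, 0, 1], [-2, 0, 0, 0, 1], [-2, 0, 0, 0, 1], [-2, 0, 0, 0, 1], [-2, 0, 0, 0, 1], [-1.3, 0, 0, 0, 1], [-0.8, 0, 0, 0, 1], [-0.4, 0, 0, 0, 1], [0, 0, 0, 0, 1], [0, 0, 0, 0, 1]]
  ]
}}

```text
clock: 8.25
position: [0.5879, -0.0441, 0.0878]
ee_rot: [-0.604, 0.797, 0.0, 0.0]
contact_force: [-0.9, 2.9, 3.0]
grip_width: 0.0119
```

Call:
{"fn": "arm_command", "kwargs": {
  "series": [
    [[-0.2, 0, 0, 0, 1], [-0.2, 0, 0, 0, 1], [-0.2, 0, 0, 0, 1], [-0.2, 0, 0, 0, 1], [0, 0, 0, 0, 1]]
  ]
}}

```text
clock: 8.75
position: [0.5894, -0.0389, 0.0877]
ee_rot: [-0.604, 0.797, -0.001, -0.002]
contact_force: [-8.6, -22.9, 6.8]
grip_width: 0.0119
```

```bash
python3 -c "
from h import *
go(0,.095,.088)
"
```

```text
t 8.75 bank [-0.1 94.9] z 87.7 turn -0.0 now cm [-0.01 -0.01 -0.03] aligned cm [-0.01 -0.01 -0.03] F [ -8.6 -22.9   6.8] w 11.9
```

Call:
{"fn": "arm_command", "kwargs": {
  "series": [
    [[0.2, 0, 0, 0, 1], [0, 0, 0, 0, 0.5], [0, 0, 0, 0, 0.5], [0, 0, 0, 0, 0.5], [0, 0, -1, 0, 0.5], [0, 0, -3, 0, 0.5], [0, 0, -4, 0, 0.5], [0, 2, -4, 0, 0.5], [1, 4, 0, 0, 0.5], [1, 4, 0, 0, 0.5], [0, 2, 0, 0, 0.5], [0, 0, 0, 0, 0.5]]
  ]
}}

```text
clock: 9.95
position: [0.4664, -0.0244, 0.2087]
ee_rot: [-0.604, 0.797, 0.0, 0.0]
contact_force: [0.5, 0.3, -0.5]
grip_width: 0.0454
```

```bash
cat >> h.py <<'E'
def wheels(tag):
    for c in('scene','top'):
        d=snap(c,f'{tag}_{c}_full.png')
        cv2.imwrite(f'pics/{tag}_{c}.png',np.hstack([np.pad(unwrap(d,y),((0,0),(0,10),(0,0))) for y in (.027,-.027,-.081)]))
E
python3 -c "
from h import *
go(0,.027,.05)
wheels('w1')
import cv2
a=cv2.imread('pics/w1_scene.png');b=cv2.imread('pics/w1_top.png')
c=np.hstack([a,b]);cv2.imwrite('pics/w1.png',cv2.resize(c,(800,int(c.shape[0]*800/c.shape[1]))))
a=cv2.imread('pics/w1_scene_full.png');cv2.imwrite('pics/w1f.png',a)
"
```

```text
t 9.95 bank [-122.5   75.8] z 208.7 turn -0.0 now cm [  4.88 -12.25  15.87] aligned cm [  4.88 -12.25  15.87] F [ 0.5  0.3 -0.5] w 45.4
```

View pics/w1.png

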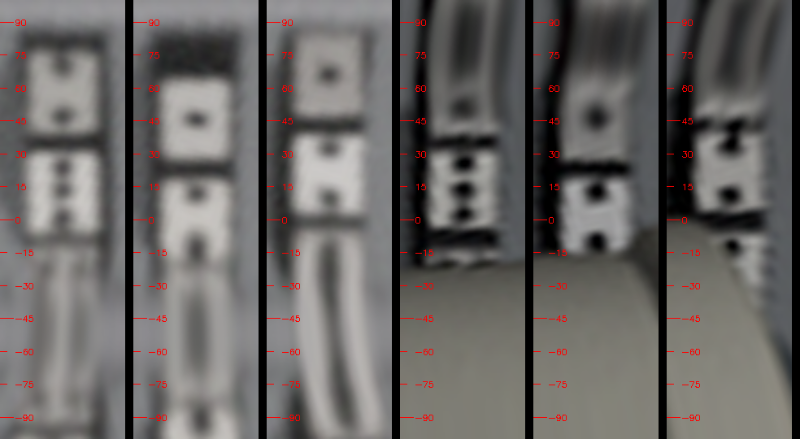

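View pics/w1f.png

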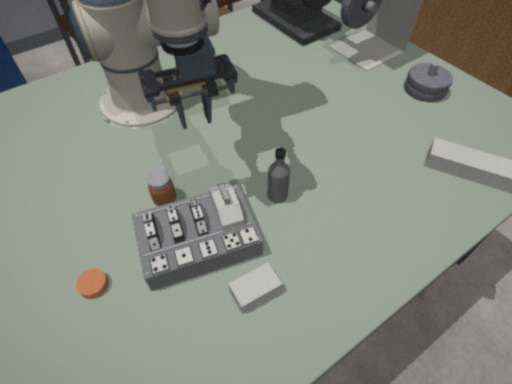

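Call:
{"fn": "arm_command", "kwargs": {
  "series": [
    [[0.5, -1.6, 0, 0, 0.56], [1, -3, 0, 0, 0.56], [1.4, -4, 2, 0, 0.56], [1.4, -3, 3, 0, 0.56], [0.6, -1, 3, 0, 0.56], [0, 0, 2, 0, 0.56], [0, 0, 1, 0, 0.56], [0, 0, 0, 0, 0.56], [0, 0, 0, 0, 0.56]]
  ]
}}

```text
clock: 10.95
position: [0.5776, -0.1062, 0.0986]
ee_rot: [-0.604, 0.797, -0.0, 0.0]
contact_force: [0.1, -0.1, -0.3]
grip_width: 0.0402
```

```bash
python3 -c "
from h import *
go(.004,.027,.046)
tip('b1.png',(170,100,90,130))
"
```

```text
t 10.95 bank [ 6.7 27. ] z 98.6 turn 0.0 now cm [-0.    0.27  5.26] aligned cm [-0.    0.27  5.26] F [ 0.1 -0.1 -0.3] w 40.2
low z [144. 144. 145. 145. 145. 146.]
```

View pics/b1.png

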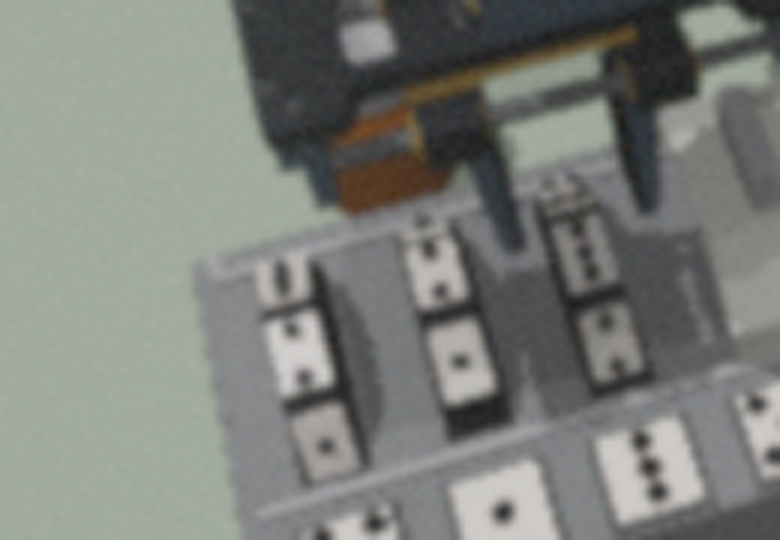

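Call:
{"fn": "arm_command", "kwargs": {
  "series": [
    [[0, 0.2, 1.5, 0, 0.56], [0, 0, 1.5, 0, 0.56], [0, 0, 1, 0, 0.56], [0, 0, 0.7, 0, 0.56], [0, 0, 0.4, 0, 0.56], [0, 0, 0, 0, 0.56], [0, 0, 0, 0, 0.56]]
  ]
}}

```text
clock: 11.7
position: [0.5752, -0.1058, 0.0471]
ee_rot: [-0.604, 0.797, -0.0, 0.0]
contact_force: [0.6, -0.1, 0.3]
grip_width: 0.0405
```

```bash
python3 -c "
from h import *
go(.004,.027,.046)
tip('b2.png',(170,100,90,130))
"
```

```text
t 11.7 bank [ 4.3 26.7] z 47.1 turn -0.0 now cm [-0.03  0.03  0.11] aligned cm [-0.03  0.03  0.11] F [ 0.6 -0.1  0.3] w 40.5
low z [144. 144. 147. 151. 156. 157.]
```

View pics/b2.png

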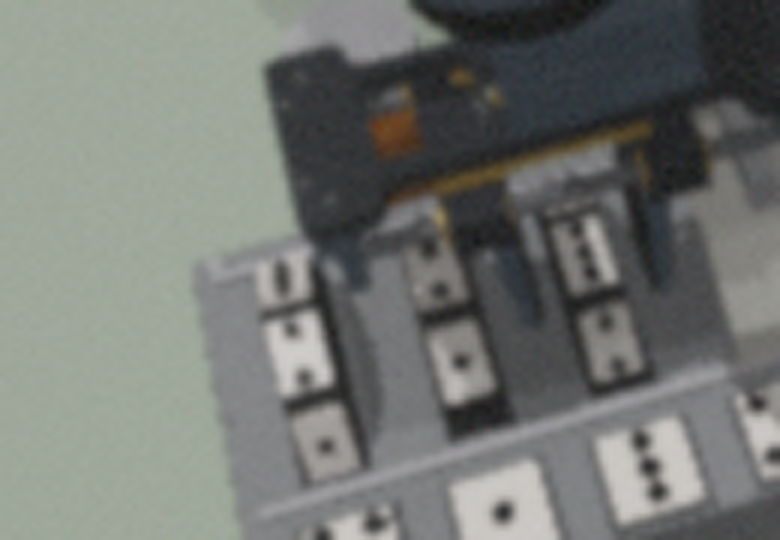

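Call:
{"fn": "arm_command", "kwargs": {
  "series": [
    [[0, 0, 0, 0, 1], [0, 0, 0, 0, 1], [0, 0, 0, 0, 1], [0, 0, 0, 0, 1], [0, 0.2, 0, 0, 1], [0, 0.3, 0, 0, 1], [0, 0.3, 0, 0, 1], [0, 0, 0, 0, 1], [0, 0, 0, 0, 1]]
  ]
}}

```text
clock: 12.65
position: [0.5691, -0.104, 0.0473]
ee_rot: [-0.604, 0.797, -0.001, 0.001]
contact_force: [7.8, -0.4, 0.4]
grip_width: 0.0197
```

```bash
python3 -c "
from h import *
go(.004,.027,.046)
d=snap('scene');cv2.imwrite('pics/b3.png',unwrap(d,.027))
"
```

```text
t 12.65 bank [-2.1 26.8] z 47.3 turn -0.0 now cm [-0.02 -0.61  0.13] aligned cm [-0.02 -0.61  0.13] F [ 7.8 -0.4  0.4] w 19.7
```

View pics/b3.png

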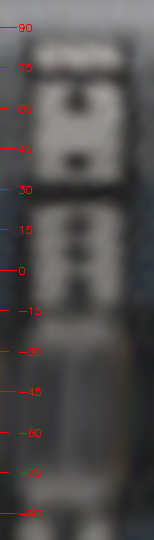

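Call:
{"fn": "arm_command", "kwargs": {
  "series": [
    [[0, 0.25, 0, 0, 1], [0, 0.25, 0, 0, 1], [0, 0, 0, 0, 1], [0, 0, 0, 0, 1]]
  ]
}}

```text
clock: 13.1
position: [0.5644, -0.1027, 0.0472]
ee_rot: [-0.604, 0.797, -0.001, 0.001]
contact_force: [6.9, -0.5, -1.3]
grip_width: 0.0198
```

```bash
python3 -c "
from h import *
go(.004,.027,.046)
d=snap('scene');cv2.imwrite('pics/b4.png',unwrap(d,.027))
"
```

```text
t 13.1 bank [-7.  26.8] z 47.2 turn -0.0 now cm [-0.02 -1.1   0.13] aligned cm [-0.02 -1.1   0.12] F [ 6.9 -0.5 -1.3] w 19.8
```

View pics/b4.png

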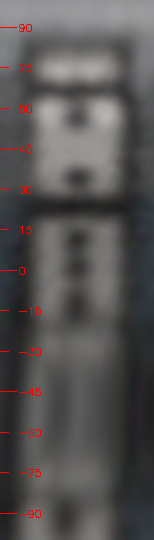

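Call:
{"fn": "arm_command", "kwargs": {
  "series": [
    [[0, 0, 0, 0, 0.56], [0, 0, 0, 0, 0.56], [0, 0, 0, 0, 0.56], [0, 0, -0.5, 0, 0.56], [0, 0, -2, 0, 0.56], [0, 0, -2.5, 0, 0.56], [1.2, -0.5, 0, 0, 0.56], [1.8, -0.8, 0, 0, 0.56], [1.6, -0.7, 0, 0, 0.56], [0.8, -0.3, 0, 0, 0.56], [0, 0, 0, 0, 0.56], [0, 0, 0, 0, 0.56]]
  ]
}}

```text
clock: 14.35
position: [0.5696, -0.1601, 0.0964]
ee_rot: [-0.604, 0.797, 0.0, -0.0]
contact_force: [0.3, -0.7, 0.3]
grip_width: 0.0401
```

```bash
python3 -c "
from h import *
go(.0156,-.027,.044)
tip('c1.png',(170,100,90,130))
d=snap('scene');cv2.imwrite('pics/c2.png',np.hstack([unwrap(d,.027),unwrap(d,-.027)]))
"
```

```text
t 14.35 bank [ 13.5 -27.1] z 96.4 turn -0.001 now cm [-0.01 -0.21  5.24] aligned cm [-0.01 -0.21  5.24] F [ 0.3 -0.7  0.3] w 40.1
low z [143. 144. 144. 144. 145. 145.]
```

View pics/c1.png

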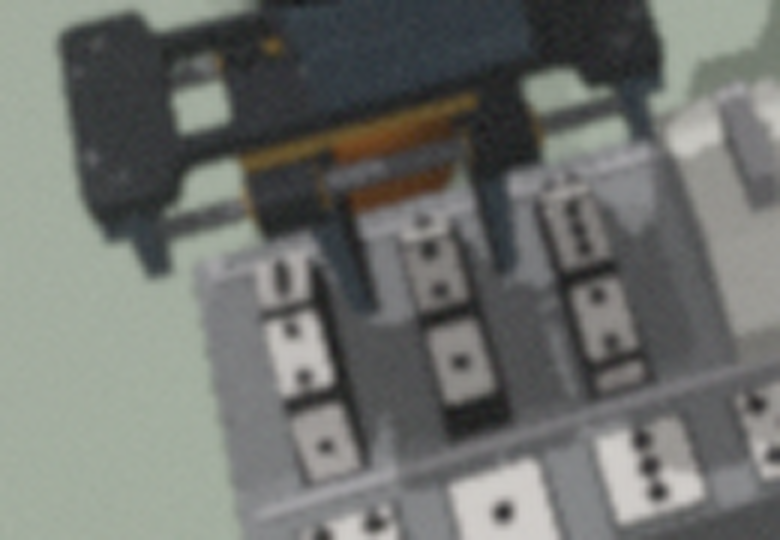

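View pics/c2.png

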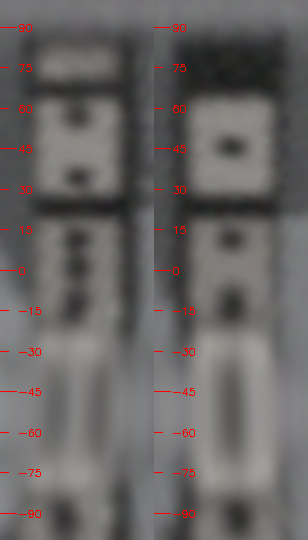

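Call:
{"fn": "arm_command", "kwargs": {
  "series": [
    [[0, -0.2, 1.5, 0, 0.56], [0, 0, 1.5, 0, 0.56], [0, 0, 1, 0, 0.56], [0, 0, 0.7, 0, 0.56], [0, 0, 0.4, 0, 0.56], [0, 0, 0, 0, 0.56], [0, 0, 0, 0, 1], [0, 0, 0, 0, 1], [0, 0, 0, 0, 1], [0, 0, 0, 0, 1]]
  ]
}}

```text
clock: 15.45
position: [0.5722, -0.1609, 0.0461]
ee_rot: [-0.604, 0.797, -0.0, 0.0]
contact_force: [-0.3, 1.3, 3.6]
grip_width: 0.02
```

Call:
{"fn": "arm_command", "kwargs": {
  "series": [
    [[0, 0.4, -0.13, 0, 1], [0, 0.5, -0.1, 0, 1], [0, 0.5, -0.05, 0, 1], [0, 0.5, 0, 0, 1], [0, 0.5, 0.06, 0, 1], [0, 0.4, 0.1, 0, 1], [0, 0.3, 0.1, 0, 1], [0, 0, 0, 0, 1], [0, 0, 0, 0, 1]]
  ]
}}

```text
clock: 16.35
position: [0.5439, -0.153, 0.0469]
ee_rot: [-0.604, 0.797, -0.002, 0.001]
contact_force: [4.3, 1.2, 7.6]
grip_width: 0.0198
```

```bash
python3 -c "
from h import *
go(.0156,-.027,.044)
d=snap('scene');cv2.imwrite('pics/c3.png',np.hstack([unwrap(d,.027),unwrap(d,-.027)]))
"
```

```text
t 16.35 bank [-13.2 -27.2] z 46.9 turn -0.0 now cm [-0.02 -2.88  0.3 ] aligned cm [-0.02 -2.88  0.29] F [4.3 1.2 7.6] w 19.8
```

View pics/c3.png

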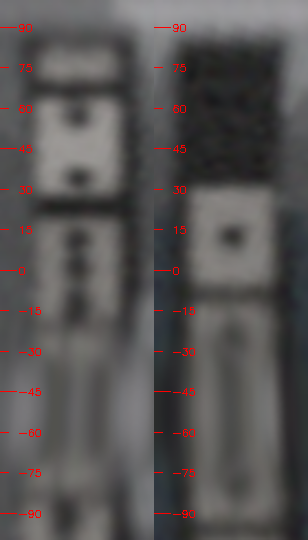

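Call:
{"fn": "arm_command", "kwargs": {
  "series": [
    [[0, 0.3, 0.08, 0, 1], [0, 0.3, 0.1, 0, 1], [0, 0.25, 0.1, 0, 1], [0, 0, 0, 0, 1], [0, 0, 0, 0, 1]]
  ]
}}

```text
clock: 16.9
position: [0.5359, -0.1508, 0.0439]
ee_rot: [-0.604, 0.797, -0.002, 0.001]
contact_force: [7.4, -0.4, 2.5]
grip_width: 0.0197
```

```bash
python3 -c "
from h import *
go(.0156,-.027,.044)
d=snap('scene');cv2.imwrite('pics/c4.png',np.hstack([unwrap(d,.027),unwrap(d,-.027)]))
"
```

```text
t 16.9 bank [-21.5 -27.2] z 43.9 turn -0.0 now cm [-0.02 -3.71  0.01] aligned cm [-0.02 -3.71 -0.01] F [ 7.4 -0.4  2.5] w 19.7
```

View pics/c4.png

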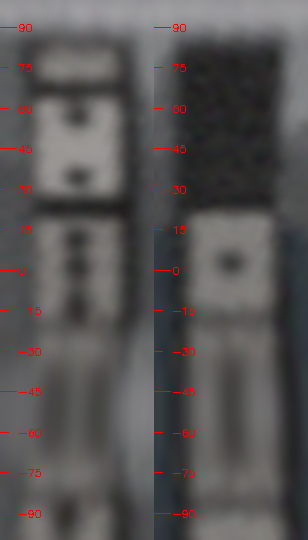

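Call:
{"fn": "arm_command", "kwargs": {
  "series": [
    [[0, 0.12, 0.05, 0, 1], [0, 0, 0, 0, 1], [0, 0, 0, 0, 0.56], [0, 0, 0, 0, 0.56], [0, 0, 0, 0, 0.56], [0, 0, -0.5, 0, 0.56], [0, 0, -2, 0, 0.56], [0, 0, -2.8, 0, 0.56], [1.5, 0, 0, 0, 0.56], [2.2, 0, 0, 0, 0.56], [1.7, 0, 0, 0, 0.56], [0, 0, 0, 0, 0.56]]
  ]
}}

```text
clock: 18.15
position: [0.5175, -0.2038, 0.0954]
ee_rot: [-0.603, 0.797, -0.0, -0.0]
contact_force: [0.3, 0.3, -1.1]
grip_width: 0.0401
```

```bash
python3 -c "
from h import *
go(-.021,-.081,.044)
d=snap('scene');cv2.imwrite('pics/d1.png',np.hstack([unwrap(d,.027),unwrap(d,-.027),unwrap(d,-.081)]))
"
```

```text
t 18.15 bank [-24.9 -83.2] z 95.4 turn -0.002 now cm [-0.23 -0.39  5.14] aligned cm [-0.22 -0.39  5.14] F [ 0.3  0.3 -1.1] w 40.1
```

View pics/d1.png

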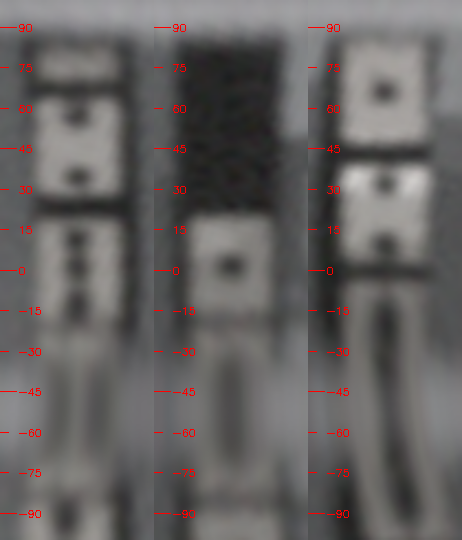

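Call:
{"fn": "arm_command", "kwargs": {
  "series": [
    [[-0.2, -0.4, 1.5, 0, 0.56], [0, 0, 1.5, 0, 0.56], [0, 0, 1, 0, 0.56], [0, 0, 0.7, 0, 0.56], [0, 0, 0.4, 0, 0.56], [0, 0, 0, 0, 0.56], [0, 0, 0, 0, 1], [0, 0, 0, 0, 1], [0, 0, 0, 0, 1], [0, 0, 0, 0, 1]]
  ]
}}

```text
clock: 19.2
position: [0.5224, -0.203, 0.0451]
ee_rot: [-0.604, 0.797, -0.001, -0.001]
contact_force: [-6.0, -14.7, 1.2]
grip_width: 0.0198
```

Call:
{"fn": "arm_command", "kwargs": {
  "series": [
    [[0, -0.4, -0.2, 0, 1], [0, -0.5, -0.18, 0, 1], [0, -0.5, -0.12, 0, 1], [0, -0.5, -0.06, 0, 1], [0, -0.5, 0, 0, 1], [0, -0.5, 0.06, 0, 1], [0, -0.5, 0.12, 0, 1], [0, -0.4, 0.15, 0, 1], [0, 0, 0, 0, 1], [0, 0, 0, 0, 1]]
  ]
}}

```text
clock: 20.2
position: [0.558, -0.2129, 0.0469]
ee_rot: [-0.604, 0.797, -0.0, -0.001]
contact_force: [-7.7, -13.8, -3.1]
grip_width: 0.0201
```

```bash
python3 -c "
from h import *
go(.021,-.081,.044)
d=snap('scene');cv2.imwrite('pics/d2.png',np.hstack([unwrap(d,.027),unwrap(d,-.027),unwrap(d,-.081)]))
"
```

```text
t 20.2 bank [ 16.6 -81.1] z 46.9 turn -0.0 now cm [-0.01 -0.44  0.29] aligned cm [-0.01 -0.44  0.29] F [ -7.7 -13.8  -3.1] w 20.1
```

View pics/d2.png

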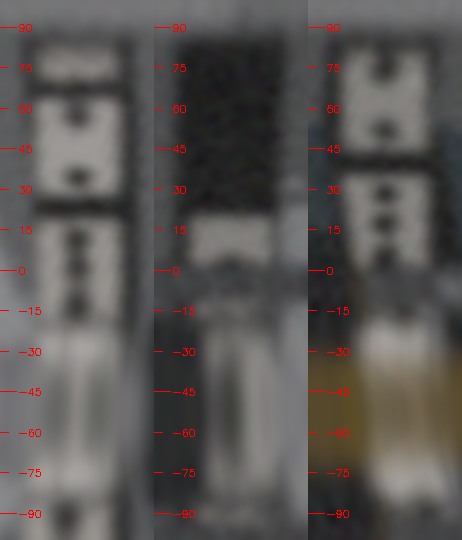

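Call:
{"fn": "arm_command", "kwargs": {
  "series": [
    [[0, 0, 0, 0, 0.56], [0, 0, 0, 0, 0.56], [0, 0, 0, 0, 0.56], [0.1, 0.7, -0.1, 0, 0.56], [0, 1, 0, 0, 0.56], [0, 0.8, 0, 0, 0.56], [0, 0.2, 0, 0, 0.56], [0, 0, 0, 0, 0.56], [0, 0, 0, 0, 1], [0, 0, 0, 0, 1], [0, 0, 0, 0, 1], [0, 0, 0, 0, 1]]
  ]
}}

```text
clock: 21.45
position: [0.5329, -0.2059, 0.0479]
ee_rot: [-0.604, 0.797, -0.0, -0.0]
contact_force: [-3.2, -7.4, 0.0]
grip_width: 0.0197
```

Call:
{"fn": "arm_command", "kwargs": {
  "series": [
    [[0, -0.4, -0.03, 0, 1], [0, -0.5, -0.03, 0, 1], [0, -0.5, 0, 0, 1], [0, -0.4, 0.06, 0, 1], [0, 0, 0, 0, 1], [0, 0, 0, 0, 1]]
  ]
}}

```text
clock: 22.05
position: [0.5488, -0.2104, 0.0473]
ee_rot: [-0.604, 0.797, 0.001, -0.001]
contact_force: [-6.8, -7.2, -2.9]
grip_width: 0.0199
```

```bash
python3 -c "
from h import *
go(.021,-.081,.044)
d=snap('scene');cv2.imwrite('pics/d3.png',np.hstack([unwrap(d,.027),unwrap(d,-.027),unwrap(d,-.081)]))
"
```

```text
t 22.05 bank [  7.  -81.1] z 47.3 turn -0.0 now cm [-0.01 -1.4   0.33] aligned cm [-0.01 -1.4   0.33] F [-6.8 -7.2 -2.9] w 19.9
```

View pics/d3.png

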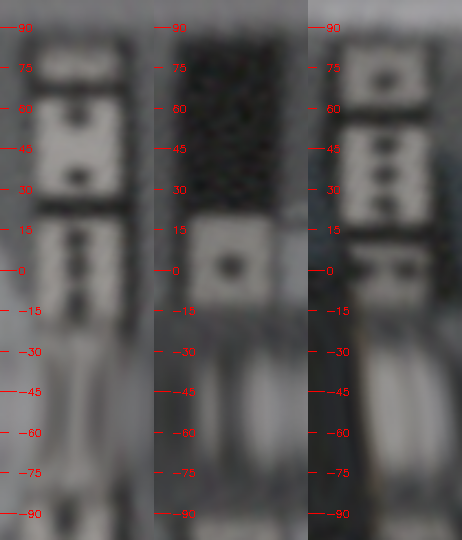

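Call:
{"fn": "arm_command", "kwargs": {
  "series": [
    [[0, -0.35, 0.06, 0, 1], [0, -0.3, 0.06, 0, 1], [0, 0, 0, 0, 1], [0, 0, 0, 0, 1]]
  ]
}}

```text
clock: 22.5
position: [0.5547, -0.212, 0.046]
ee_rot: [-0.604, 0.797, 0.001, -0.001]
contact_force: [-9.1, -7.1, -3.3]
grip_width: 0.0198
```

```bash
python3 -c "
from h import *
go(.021,-.081,.044)
d=snap('scene');cv2.imwrite('pics/d4.png',np.hstack([unwrap(d,.027),unwrap(d,-.027),unwrap(d,-.081)]))
"
```

```text
t 22.5 bank [ 13.1 -81.1] z 46.0 turn 0.0 now cm [-0.01 -0.79  0.2 ] aligned cm [-0.01 -0.79  0.2 ] F [-9.1 -7.1 -3.3] w 19.8
```

View pics/d4.png

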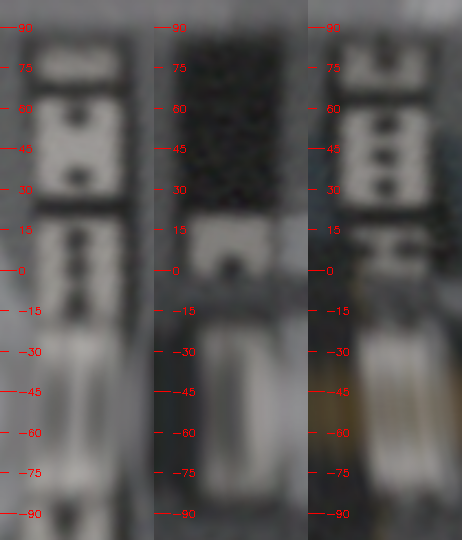

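Call:
{"fn": "arm_command", "kwargs": {
  "series": [
    [[0, -0.15, 0.03, 0, 1], [0, 0, 0, 0, 1], [0, 0, 0, 0, 0.56], [0, 0, 0, 0, 0.56], [0, 0, 0, 0, 0.56], [0, 0, -0.5, 0, 0.56], [0, 0, -2, 0, 0.56], [0, 0, -4, 0, 0.56], [0, 1, -4, 0, 0.56], [2, 4, -2, 0, 0.56], [4, 4, 0, 0, 0.56], [4, 3, 0, 0, 0.56]]
  ]
}}

```text
clock: 23.75
position: [0.4199, -0.2726, 0.1727]
ee_rot: [-0.605, 0.796, -0.001, 0.0]
contact_force: [0.9, -0.9, 0.3]
grip_width: 0.0399
```

Call:
{"fn": "arm_command", "kwargs": {
  "series": [
    [[4, 0, 0, 0, 0.56], [4, 0, 0, 0, 0.56], [4, 0, 0, 0, 0.56], [4, 0, 0, 0, 0.56], [4, 0, 0, 0, 0.56], [2, 0, 0, 0, 0.56], [0, 0, 0, 0, 0.56], [0, 0, 0, 0, 0.56]]
  ]
}}

```text
clock: 24.55
position: [0.3617, -0.4843, 0.1715]
ee_rot: [-0.604, 0.797, 0.0, 0.0]
contact_force: [0.1, 0.5, -0.3]
grip_width: 0.0402
```

```bash
python3 -c "
from h import *
go(.021,-.081,.044)
wheels('e')
a=cv2.imread('pics/e_scene.png');b=cv2.imread('pics/e_top.png')
c=np.hstack([a,b]);cv2.imwrite('pics/e.png',cv2.resize(c,(800,int(c.shape[0]*800/c.shape[1]))))
a=cv2.imread('pics/e_top_full.png')[100:290,190:450];cv2.imwrite('pics/ef.png',cv2.resize(a,None,fx=3,fy=3))
d=snap('top')
for n in ['bottle_mid','blanks_mid','jar_mid','block_mid','hood_fin']:
    for m in ctrl.mark_of('top',n)[:1]:
        r,c=m['point'];p=px2w(d,r,c);print(n,np.round([r,c]),np.round(p,3),'bank',np.round(RB.T@(p[:2]-B0)*1e3))
"
```

```text
t 24.55 bank [ -99.3 -395.4] z 171.5 turn -0.001 now cm [-31.44 -12.01  12.76] aligned cm [-31.44 -12.03  12.75] F [ 0.1  0.5 -0.3] w 40.2
bottle_mid [197. 226.] [0.582 0.109 0.13 ] bank [-47. 235.]
blanks_mid [212. 418.] [ 0.546 -0.375  0.021] bank [  49. -241.]
jar_mid [264. 326.] [ 0.419 -0.127  0.084] bank [-141.  -35.]
block_mid [129. 302.] [ 0.763 -0.082  0.044] bank [179. 100.]
hood_fin [193. 290.] [ 0.588 -0.041  0.139] bank [-1. 92.]
```

View pics/e.png

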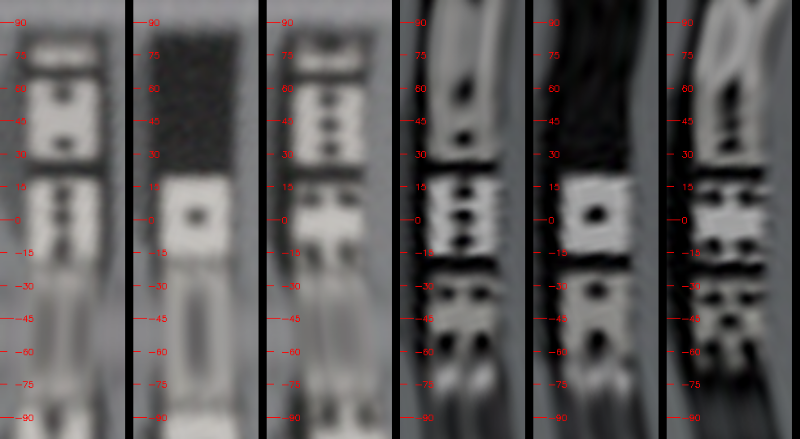

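View pics/ef.png

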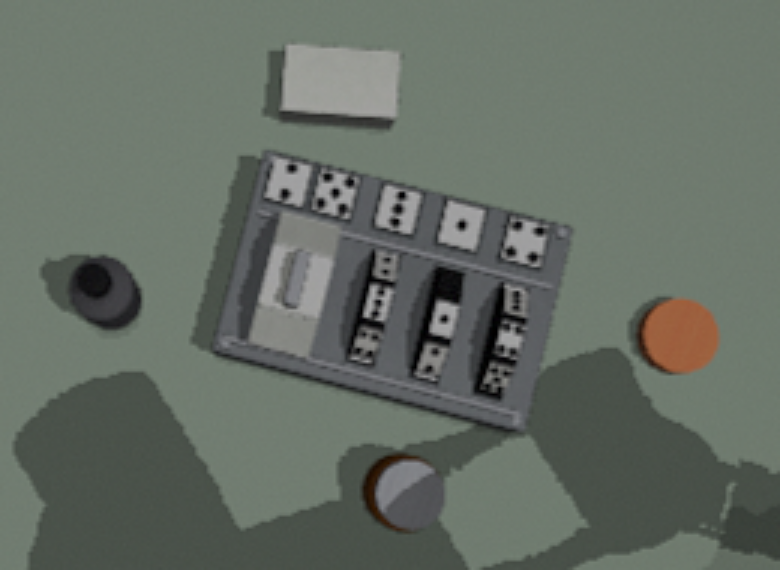

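```bash
python3 -c "
from h import *
for c in ('top','scene'):
    b=bankcloud(snap(c)); q=b[(b[...,2]>.131)&(b[...,2]<.15)&(abs(b[...,0])<.04)&(b[...,1]<.13)&(b[...,1]>.05)]; print(c,len(q),np.round(np.percentile(q[:,1],[5,50,95])*1e3,1))
    q=b[(b[...,2]>.112)&(b[...,2]<.12)&(abs(b[...,0])<.06)&(b[...,1]<.15)&(b[...,1]>.04)]; print(c,len(q),np.round(np.percentile(q[:,1],[1,50,99])*1e3,1))
"
```

```text
top 98 [ 90.2  95.7 101. ]
top 415 [ 71.   98.  120.1]
scene 102 [88.9 94.  99.9]
scene 369 [ 70.   88.7 119.4]
```

Hood centre is at about bank y 95 (edges 70 to 120), which is home. Handing in.

```bash
python3 -c "
from h import *
print(ctrl.get_state()['contact_force']); ctrl.close_job()"
```

```text
[-0.29688609  0.25472989  0.68269818]
the job is handed in; nothing more can be done
```

The preset is set and the job is handed in, at about 25 s of the 72 s allowed. `close_job` gives no verdict, so the results below come from my own last checks.

- **Hood:** I gripped it by the fin and slid it left until it hit the end stop, where the stop pushed back with about 23 N. Depth from both cameras puts its edges at bank y 70 and 120 mm, so its slide is about 0.176 m, fully home. The network's mark for the fin read 92 mm instead of 95 mm, which would still be within the 8 mm limit.
- **Wheels:** The plates behind wheels 1, 2 and 3 show 4, 1 and 3 studs. The panels now on top show 4, 1 and 3, each within about 3 degrees of straight up in both cameras.
- **Bystanders:** The bottle, jar, block and stack of blanks measured within about 5 mm of their first readings, and all look upright in the last top picture.
- **Robot:** The gripper was open and clear of everything at hand-in, with no contact force beyond sensor noise.

**Disagreement:** Both the pictures and the depth put the fingertips about 36 mm higher than the TCP height in the robot's state. I set the grasp heights by what the cameras showed. The grips closed on 12 mm for the fin and 20 mm for the wheels, as they should, with no unexpected contact.

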